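# Pack a cheese order into the tray

## Task

Pack the customer's order into the wooden tray: lay the plain pale-cream block lengthwise flat in the white dish, the plain light-brown brick lengthwise flat in the black dish, and stand the small yellow pear cheese upright in the round blue dish, each about in the middle of its dish, then lay the piece of butter centred and lengthwise on top of the pale block. Set everything down without dropping it, and leave the labelled yellow brick and the bigger tan pear cheese where they are: they are not part of this order.

Things in the scene. Friction and masses are not known exactly. Their poses are not given: they have to be found in the camera images.
- order_tray: wooden order tray, 312 x 156 mm, fixed to the deck, at the left of the work: 6 mm floor, 8 mm wide rim 20 mm high, a small wire handle at each short end. Origin: centre of the underside; x along its long side, z up. The three dishes stand on its floor in a row along its x, 98 mm from centre to centre, in any order; they are fixed to it and turned with it
- white_dish: white rectangular dish in the tray, 86 (x) x 133 (y) x 12 mm, walls 4 mm, floor 5 mm thick, so it is 78 x 125 mm inside with a rim 7 mm over its floor. Origin: centre of the underside (6 mm above the deck); y along its length, z up
- black_dish: black rectangular dish in the tray, smaller than the white one: 77 (x) x 106 (y) x 12 mm, walls 4 mm, floor 5 mm thick, 69 x 98 mm inside, rim 7 mm over its floor. Origin: centre of the underside (6 mm above the deck); y along its length, z up
- blue_dish: blue round dish in the tray, 86 mm across, 12 mm high, walls 4 mm, floor 5 mm thick, 77 mm across inside, rim 7 mm over its floor. Origin: centre of the underside (6 mm above the deck), z up
- cream_block: plain smooth pale-cream block of cheese, a long box 58 (x) x 105 (y) x 52 (z) mm, about 0.33 kg. Origin: centre of the underside. Its y axis runs along its length, z up. Grasp across its 58 mm sides
- smoked_brick: small plain light-brown brick of cheese without a label, slightly uneven; its solid body is a box 45 (x) x 75 (y) x 34 (z) mm (it looks a few mm larger), about 0.24 kg. The origin is at the underside but not in the middle: the middle of the brick lies at x = -3.5 mm, y = +11.5 mm in its own frame. Its y axis runs along its length, z up. Grasp across its 45 mm sides
- yellow_pear: small pear-shaped cheese, yellow, 58 mm across the belly (about 30 mm up), 73 mm high with a little knob on top, about 0.26 kg. Origin: centre of the underside, z up. Grasp round the belly
- butter: small deep-yellow piece of butter, a box 45 (x) x 63 (y) x 22 (z) mm, 0.06 kg. Origin: centre of the underside. Its y axis runs along its length, z up. Grasp across its 45 mm sides
- labelled_brick: look-alike that stays: mottled yellow brick of cheese with a small white and red paper label on top, 51 (x) x 86 (y) x 36 mm; origin at the underside, its middle at x = -10.5 mm, y = -18 mm in its own frame; y along its length
- tan_pear: look-alike that stays: larger pear-shaped cheese, pale tan, 72 mm across, 87 mm high. Origin: centre of the underside, z up

How it is judged:
By the outcome, as a careful person would: the job done as asked, in the order asked, and still so for the second after the job is handed in, with the robot touching nothing.
It also fails if it takes over 99 s, if anything falls off the work surface, if the arm or the gripper's body presses on something with over 40 N, if the wrist force passes 120 N, or if a joint passes its speed limit or range.

## Robot

A 6-joint arm with a two-finger parallel gripper is mounted at the origin on a cart in front of the work surface, level with it; the furniture and walls round the work are solid. World frame = base frame: x ahead of the robot, y to its left, z up, the work surface at z = 0. Lengths are in m, angles in rad, forces in N, time in s.
With the tool pointing down it reaches from about 0.25 to 0.85 m from the base axis. Payload 12.5 kg.
Tool frame: the origin (TCP) lies midway between the tips of the shut fingers; the grasp point (between the pads) lies ctrl.grip_depth behind it (ctrl.grip_depth is the distance from the TCP to the grasp point, in m); z points along the fingers, y is the line along which they close (so a half turn about z gives the same grasp; the last joint's range is limited). The gripper opens to 93 mm and grips with 3 to 60 N. Pads are 15 mm wide; open, the fingers measure 128 mm over their backs; the gripper's body (75 mm by 188 mm) begins 65 mm behind the grasp point.
Start: joints at [1.217, 0.351, 1.652, -0, 1.139, -0.085], TCP at [0.146, 0.53, 0.18] pointing down, gripper open.
Joint ranges: [-2.75, 2.75], [-0.79, 2.1], [0.01, 2.65], [-1.57, 4.71], [0.07, 3.14], [-2.87, 2.87]. Speed limits (rad/s): [2.22, 2.22, 2.79, 3.14, 3.14, 3.14].

## Interface

Orientations are given as a unit quaternion [w, x, y, z].
In Python, from rig import ctrl gives the robot as it stands. The module is installed in compiled form; this text tells all that it offers. Calls block until the motion is done:
- ctrl.reach(position, orientation): joint-space move of the TCP to a pose.
- ctrl.move_straight(position, attitude=None, vel=0.15, guard=None): straight line of the TCP; attitude=None keeps the orientation; vel is the mean speed in m/s. With guard (N) it stops when the force on the tool has changed by that much, and returns True; else False.
- ctrl.goto_joints(angles): joint-space move.
- ctrl.gripper_open() and ctrl.close(): open the fingers fully, or close them until they stop; the grip force is fixed at half the most.
- ctrl.dwell(seconds).
- ctrl.solve_ik(position, orientation): joint angles nearest the present ones, or None.
- ctrl.get_image(name): name is "side" or "top"; returns the picture (420x560x3 uint8, red, green, blue); there is no depth.
- ctrl.camera_params(name): a dict with "fx", "fy", "cx", "cy" (pixels), "pose" (4x4, takes a point from camera to world coordinates). Camera axes: x right, y up, looking along -z (the intrinsics and any distortion apply to the point x, -y, -z); pixel columns grow to the right and rows downward; lengths in m; the calibration is good to about 2 mm. A picture is of the moment at which its call begins. camera_params takes no time and is no camera call.
A pose or a line that the arm cannot do raises ctrl.IKError and nothing moves.
- ctrl.hand_in(): hands the job in; it is judged then, once.
Readings, each from a call of its own:
- ctrl.get_clock(): time.
- ctrl.get_joint_pos(): joint angles.
- ctrl.get_qvel(): joint speeds.
- ctrl.get_joint_efforts(): joint torques, N m.
- ctrl.get_tcp_pos(): TCP position.
- ctrl.get_ee_rot(): TCP orientation.
- ctrl.get_ft_force(): force on the tool from outside, world axes, zero at the start.
- ctrl.get_wrist_torque(): the same for the moment, N m.
- ctrl.get_opening(): finger opening in m.
- ctrl.get_grip_force(): force on a finger pad.
Only numpy, scipy, OpenCV 4.12 (cv2) and the standard library are available. Lean on these libraries where they do the work, as an engineer would, in place of code of your own. Each camera call takes 0.05 s, during which the arm holds its last target. There are 200 camera calls.

## Working session

There is one attempt and no reset: what is moved stays moved. The work goes in short steps, each a Python script; the robot and the scene stay as the last script left them, time stands still between calls to the robot, and variables do not carry over. Pictures are saved under pics/ and viewed, at most 14 in all, crops included, and the job is handed in when it is done.

```bash
mkdir -p pics; python3 - <<'E'
from rig import ctrl
import cv2
for n in("top","side"):
    cv2.imwrite(f"pics/{n}0.png",ctrl.get_image(n)[:,:,::-1]); p=ctrl.camera_params(n); print(n,p)
print(ctrl.grip_depth,ctrl.get_clock(),ctrl.get_ee_rot(),ctrl.get_tcp_pos())
E
```

```text
top {'fx': 471.7484694882527, 'fy': 471.7484694882527, 'cx': 281.7548686626388, 'cy': 212.29048136826628, 'pose': array([[ 0.00267857,  0.99055041, -0.13712294,  0.4408424 ],
       [-0.99965691,  0.00622518,  0.02544212, -0.01392722],
       [ 0.02605532,  0.13700775,  0.99022725,  0.92888104],
       [ 0.        ,  0.        ,  0.        ,  1.        ]])}
side {'fx': 380.62979392951934, 'fy': 380.62979392951934, 'cx': 279.66205113399917, 'cy': 215.34399056911144, 'pose': array([[-0.96812228, -0.2002842 ,  0.1504177 ,  0.67213919],
       [ 0.25009137, -0.80627781,  0.53606939,  0.41956705],
       [ 0.01391222,  0.55659889,  0.83066487,  0.76121647],
       [ 0.        ,  0.        ,  0.        ,  1.        ]])}
0.0188 0.1 [-1.19680829e-04  1.34000925e-01  9.90981082e-01 -4.83074545e-04] [0.14591917 0.52994721 0.17906991]
```

View pics/top0.png

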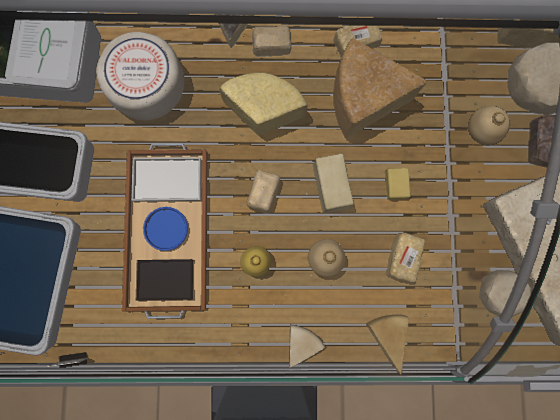

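View pics/side0.png

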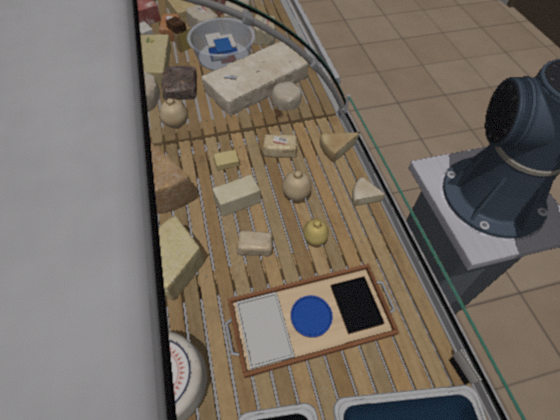

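The top view shows the tray at the left: white dish (168,180), blue dish (166,229), black dish (165,281). The smoked brick is at (264,190), cream block (334,181), butter (399,184), yellow pear (257,262), tan pear (327,258) and labelled brick (407,257). The side view shows the same layout.

```bash
cat > h.py <<'E'
import numpy as np, cv2
from rig import ctrl
def ray(n,uv,z):
    p=ctrl.camera_params(n);T=p["pose"];u,v=uv
    d=T[:3,:3]@np.array([(u-p["cx"])/p["fx"],-(v-p["cy"])/p["fy"],-1]);o=T[:3,3]
    return o+d*(z-o[2])/d[2]
def cut(im,box):
    m=np.zeros(im.shape[:2],np.uint8);b=np.zeros((1,65));f=b.copy()
    cv2.grabCut(im,m,box,b,f,6,cv2.GC_INIT_WITH_RECT)
    m=np.uint8((m==1)|(m==3));c=max(cv2.findContours(m,0,1)[0],key=cv2.contourArea)
    return c
E
python3 - <<'E'
from h import *
im=ctrl.get_image("top")[:,:,::-1].copy();d=im.copy()
B=dict(cream=((310,147,50,70),.05),brick=((243,163,42,54),.034),butter=((380,159,38,48),.022),pear=((234,238,46,48),.03),
 lab=((384,227,46,62),.03),tan=((301,233,52,52),.036))
for k,(b,z) in B.items():
    c=cut(im,b);cv2.drawContours(d,[c],-1,(0,0,255),1)
    P=np.array([ray("top",q,z)[:2] for q in c[:,0].astype(float)],np.float32)
    (cx,cy),s,a=cv2.minAreaRect(P);print(k,cx,cy,s,a)
hsv=cv2.cvtColor(im,cv2.COLOR_BGR2HSV)
for k,lo,hi,z in(("blue",(105,120,60),(130,255,255),.018),("white",(0,0,150),(180,45,255),.018),("black",(0,0,0),(180,255,65),.018)):
    m=cv2.inRange(hsv,lo,hi);w=np.zeros_like(m);w[150:312,124:210]=m[150:312,124:210]
    c=max(cv2.findContours(w,0,1)[0],key=cv2.contourArea);cv2.drawContours(d,[c],-1,(0,255,0),1)
    P=np.array([ray("top",q,z)[:2] for q in c[:,0].astype(float)],np.float32)
    print(k,cv2.minAreaRect(P))
print("wall",ray("top",(280,18),0),"R",ray("top",(440,184),0),"bot",ray("top",(280,365),0))
cv2.imwrite("pics/seg.png",cv2.resize(d[140:320,120:440],None,fx=2.5,fy=2.5,interpolation=cv2.INTER_CUBIC))
E
```

```text
cream 0.6146063208580017 -0.13744032382965088 (0.11850877106189728, 0.05459427461028099) 12.160377502441406Traceback (most recent call last):
  File "<stdin>", line 6, in <module>
  File "h.py", line 10, in cut
    m=np.uint8((m==1)|(m==3));c=max(cv2.findContours(m,0,1)[0],key=cv2.contourArea)
                                ~~~^^^^^^^^^^^^^^^^^^^^^^^^^^^^^^^^^^^^^^^^^^^^^^^^
ValueError: max() iterable argument is empty
```

```bash
cat > h.py <<'E'
import numpy as np, cv2
from rig import ctrl
def ray(n,uv,z):
    p=ctrl.camera_params(n);T=p["pose"];u,v=uv
    d=T[:3,:3]@np.array([(u-p["cx"])/p["fx"],-(v-p["cy"])/p["fy"],-1]);o=T[:3,3]
    return o+d*(z-o[2])/d[2]
def cut(im,box):
    x,y,w,h=box;X,Y=x-8,y-8
    s=im[Y:y+h+8,X:x+w+8].copy();m=np.zeros(s.shape[:2],np.uint8)
    m[8:-8,8:-8]=2;m[8+h//3:-8-h//3,8+w//3:-8-w//3]=1
    f=np.zeros((1,65));cv2.grabCut(s,m,None,np.zeros((1,65)),f,5,cv2.GC_INIT_WITH_MASK)
    m=np.uint8((m==1)|(m==3));c=max(cv2.findContours(m,0,1)[0],key=cv2.contourArea)
    return c+np.array([X,Y])
E
cat > m.py <<'E'
from h import *
im=ctrl.get_image("top")[:,:,::-1].copy();d=im.copy()
B=dict(cream=((310,147,50,70),.05),brick=((243,163,42,54),.034),butter=((380,159,38,48),.022),pear=((234,238,46,48),.03),
 lab=((384,227,46,62),.03),tan=((301,233,52,52),.036))
for k,(b,z) in B.items():
    c=cut(im,b);cv2.drawContours(d,[c],-1,(0,0,255),1)
    P=np.array([ray("top",q,z)[:2] for q in c[:,0].astype(float)],np.float32)
    (cx,cy),s,a=cv2.minAreaRect(P);print(k,cx,cy,s,a)
hsv=cv2.cvtColor(im,cv2.COLOR_BGR2HSV)
for k,lo,hi,z in(("blue",(105,120,60),(130,255,255),.018),("white",(0,0,150),(180,45,255),.018),("black",(0,0,0),(180,255,65),.018)):
    m=cv2.inRange(hsv,lo,hi);w=np.zeros_like(m);w[150:312,124:210]=m[150:312,124:210]
    c=max(cv2.findContours(w,0,1)[0],key=cv2.contourArea);cv2.drawContours(d,[c],-1,(0,255,0),1)
    P=np.array([ray("top",q,z)[:2] for q in c[:,0].astype(float)],np.float32)
    print(k,cv2.minAreaRect(P))
print("wall",ray("top",(280,18),0),"R",ray("top",(440,184),0),"bot",ray("top",(280,365),0))
cv2.imwrite("pics/seg.png",cv2.resize(d[140:320,120:440],None,fx=2.5,fy=2.5,interpolation=cv2.INTER_CUBIC))
E
python3 m.py
```

```text
cream 0.6234177947044373 -0.13546979427337646 (0.09986037760972977, 0.05353527143597603) 11.308908462524414
brick 0.6091578602790833 0.0009236745536327362 (0.04525870457291603, 0.07046873867511749) 72.13217163085938
butter 0.627959668636322 -0.26694416999816895 (0.0565575510263443, 0.04063541069626808) 1.8053914308547974
pear 0.4663424491882324 0.004893660545349121 (0.05648854374885559, 0.07389900088310242) 0.24302875995635986
lab 0.48006272315979004 -0.27296164631843567 (0.041465647518634796, 0.046233318746089935) 77.26081085205078
tan 0.4746563732624054 -0.12502336502075195 (0.0769309476017952, 0.07139255851507187) 44.87528610229492
blue ((0.5345252752304077, 0.1867808848619461), (0.08333650231361389, 0.08239080011844635), 2.4289803504943848)
white ((0.6326002478599548, 0.19051532447338104), (0.08449512720108032, 0.13074535131454468), 1.5250325202941895)
black ((0.4367847740650177, 0.18482892215251923), (0.07547876983880997, 0.10664945840835571), 1.2934596538543701)
wall [ 0.98298766 -0.03298393  0.        ] R [ 0.62926229 -0.35788746  0.        ] bot [ 0.27607112 -0.03523861  0.        ]
```

View pics/seg.png

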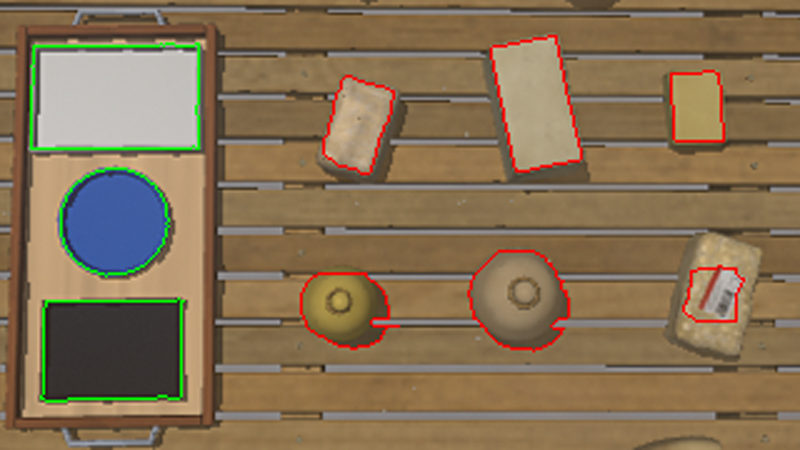

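Segmentation matches the top faces: cream crop (490-582, 36-172), brick (322-395, 77-174), butter (669-724, 71-142), all three dishes outlined. The pear outline takes in some shadow, so I'll use its knob at full-image pixel (255.6,260.4) and its belly. The cream block goes first.

```bash
cat >> h.py <<'E'
Z=.18
TA=1.6
D=dict(white=(.6326,.1900),blue=(.5345,.1870),black=(.4368,.1845))
def q(phi):
    a=np.radians((phi+90)/2);return [0,np.cos(a),np.sin(a),0]
def pick(x,y,phi,tip):
    ctrl.reach([x,y,Z],q(phi));ctrl.gripper_open()
    ctrl.move_straight([x,y,tip+.03],vel=.15)
    hit=ctrl.move_straight([x,y,tip],vel=.05,guard=8)
    ctrl.close();print("pick hit",hit,"tip",ctrl.get_tcp_pos(),"open",ctrl.get_opening(),ctrl.get_grip_force(),ctrl.get_clock())
    ctrl.move_straight([x,y,Z],vel=.12)
    print("lifted",ctrl.get_opening(),ctrl.get_grip_force(),ctrl.get_ft_force())
def place(x,y,phi,tip,z=Z):
    ctrl.reach([x,y,z],q(phi));ctrl.move_straight([x,y,tip+.015],vel=.12);ctrl.dwell(.3)
    hit=ctrl.move_straight([x,y,tip-.004],vel=.02,guard=3)
    print("place hit",hit,ctrl.get_tcp_pos(),"want",tip,ctrl.get_ft_force(),ctrl.get_clock())
def release(z=Z):
    ctrl.gripper_open();ctrl.dwell(.2);p=np.array(ctrl.get_tcp_pos())
    ctrl.move_straight([p[0],p[1],z],vel=.12)
E
python3 - <<'E'
from h import *
print("knob",ray("top",(255.6,260.4),.072),"belly",ray("top",(255.6,264),.03))
pick(.6234,-.1355,11.3-90,.019)
cv2.imwrite("pics/c1.png",ctrl.get_image("side")[:,:,::-1])
E
```

```text
knob [0.47148021 0.01107803 0.072     ] belly [0.46619898 0.012234   0.03      ]
pick hit False tip [ 0.62340164 -0.13548708  0.01900293] open 0.0005242210530453565 0.0 6.525
lifted 0.00031557473197659435 0.0 [ 0.65099471 -0.18551453 -0.30738311]
```

View pics/c1.png

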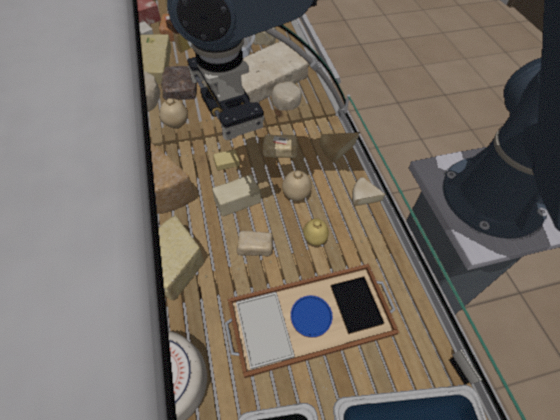

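The grasp missed: the cream block still stands undisturbed at side pixel (237,190), with the gripper at (240,120). I'll check the two cameras against each other.

```bash
python3 - <<'E'
from h import *
def proj(n,P):
    p=ctrl.camera_params(n);T=p["pose"];c=T[:3,:3].T@(np.array(P)-T[:3,3]);c=c*[1,-1,-1]
    return np.round([p["fx"]*c[0]/c[2]+p["cx"],p["fy"]*c[1]/c[2]+p["cy"]],1)
for k,P in dict(cream=(.6234,-.1355,.05),brick=(.609,.001,.034),butter=(.628,-.267,.022),pear=(.468,.0115,.072),tcp=ctrl.get_tcp_pos(),blue=(.5345,.1868,.011)).items():print(k,proj("side",P),proj("top",P))
for k,uv,z in (("cream",(236,188),.05),("knob",(317,221),.072),("blue",(311,316),.011)):print(k,ray("side",uv,z))
print({n:ctrl.camera_params(n) for n in("top","side")})
cv2.imwrite("pics/t1.png",ctrl.get_image("top")[:,:,::-1])
E
```

```text
cream [236.5 189.2] [333.8 181. ]
brick [255.3 240.2] [262.1 189.4]
butter [226.1 157.2] [398.3 182.1]
pear [319.5 221.7] [255.3 262.3]
tcp [231.7 151. ] [344.5 165.1]
blue [311.7 315.5] [166.3 228.6]
cream [ 0.62388614 -0.1394051   0.05      ]
knob [0.47266625 0.00849504 0.072     ]
blue [0.53606107 0.18739785 0.011     ]
{'top': {'fx': 471.7484694882527, 'fy': 471.7484694882527, 'cx': 281.7548686626388, 'cy': 212.29048136826628, 'pose': array([[ 0.00267857,  0.99055041, -0.13712294,  0.4408424 ],
       [-0.99965691,  0.00622518,  0.02544212, -0.01392722],
       [ 0.02605532,  0.13700775,  0.99022725,  0.92888104],
       [ 0.        ,  0.        ,  0.        ,  1.        ]])}, 'side': {'fx': 380.62979392951934, 'fy': 380.62979392951934, 'cx': 279.66205113399917, 'cy': 215.34399056911144, 'pose': array([[-0.96812228, -0.2002842 ,  0.1504177 ,  0.67213919],
       [ 0.25009137, -0.80627781,  0.53606939,  0.41956705],
       [ 0.01391222,  0.55659889,  0.83066487,  0.76121647],
       [ 0.        ,  0.        ,  0.        ,  1.        ]])}}
```

View pics/t1.png

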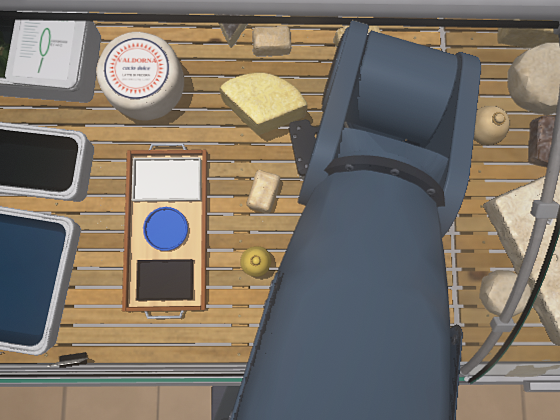

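The two views agree with each other, and the arm hides the gripper in the top view. I'll zoom in on the gripper in the side view to compare its real fingertip pixel with the predicted (231.7,151).

```bash
python3 - <<'E'
from h import *
im=ctrl.get_image("side")[:,:,::-1]
cv2.imwrite("pics/z1.png",cv2.resize(im[60:220,150:330],None,fx=3.6,fy=3.6,interpolation=cv2.INTER_CUBIC))
print(ctrl.get_ee_rot(),q(-78.7),ctrl.get_joint_pos(),ctrl.get_opening())
E
```

```text
[-1.82771103e-04  9.95142268e-01  9.84461431e-02 -4.34955004e-04] [0, np.float64(0.9951418638934383), np.float64(0.09845136223889175), 0] [-2.86979816e-01  5.11715351e-01  1.40691859e+00  1.22589117e-05
  1.22390223e+00  1.08660060e+00] 0.0002136474126667273
```

View pics/z1.png

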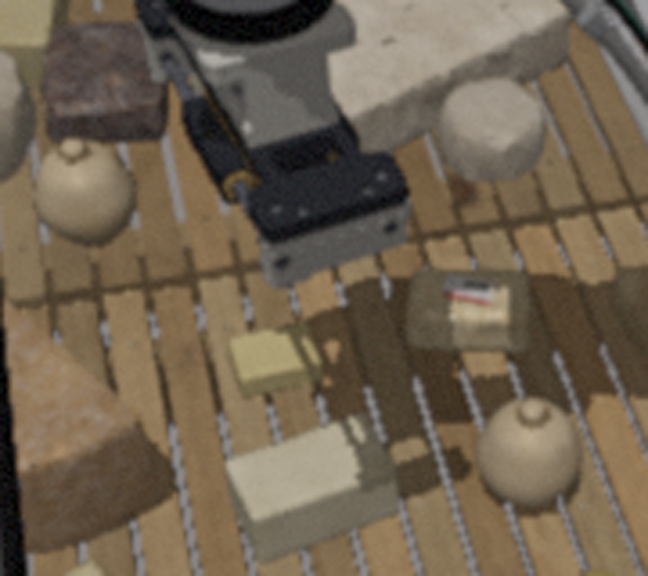

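```bash
python3 - <<'E'
from h import *
def proj(n,P):
    p=ctrl.camera_params(n);T=p["pose"];c=T[:3,:3].T@(np.array(P)-T[:3,3]);c=c*[1,-1,-1]
    return np.round([p["fx"]*c[0]/c[2]+p["cx"],p["fy"]*c[1]/c[2]+p["cy"]],1)
c=np.array([.6234,-.1355]);a=np.radians(101.3);e=np.array([np.cos(a),np.sin(a)]);s=np.array([e[1],-e[0]])
for z in(.264,.30):
  for i in(-1,1):
    print(z,i,[list(proj("side",[*(c+.094*j*e+.0375*i*s),z])) for j in(1,-1)],[list(proj("top",[*(c+.094*j*e+.0375*i*s),z])) for j in (1,-1)])
for uv in((222.5,139),(263,124)):print(ray("side",uv,.264))
E
```

```text
0.264 -1 [[np.float64(266.3), np.float64(146.5)], [np.float64(227.7), np.float64(85.3)]] [[np.float64(295.5), np.float64(188.0)], [np.float64(422.0), np.float64(164.1)]]
0.264 1 [[np.float64(227.1), np.float64(159.8)], [np.float64(192.4), np.float64(95.4)]] [[np.float64(285.4), np.float64(138.2)], [np.float64(410.3), np.float64(115.3)]]
0.3 -1 [[np.float64(266.0), np.float64(131.6)], [np.float64(225.9), np.float64(69.8)]] [[np.float64(297.0), np.float64(183.0)], [np.float64(430.4), np.float64(157.8)]]
0.3 1 [[np.float64(224.9), np.float64(145.1)], [np.float64(189.0), np.float64(80.0)]] [[np.float64(286.2), np.float64(130.6)], [np.float64(417.9), np.float64(106.6)]]
[ 0.640974  -0.0874607  0.264    ]
[ 0.56089262 -0.10815656  0.264     ]
```

Compared with the model, the gripper body sits about 48 mm too high (side edge at row 139 against 160 predicted) with little sideways offset. That would explain the fingers closing above the block. A guarded probe of bare deck, with the fingers in view, will check it.

```bash
python3 - <<'E'
from h import *
ctrl.reach([.545,.06,.18],q(0));ctrl.dwell(.3)
cv2.imwrite("pics/p0.png",cv2.resize(ctrl.get_image("side")[100:300,200:400,::-1],None,fx=3,fy=3,interpolation=cv2.INTER_CUBIC))
ctrl.move_straight([.545,.06,.05],vel=.12);ctrl.dwell(.3)
h=ctrl.move_straight([.545,.06,-.06],vel=.025,guard=5)
print(h,ctrl.get_tcp_pos(),ctrl.get_ft_force(),ctrl.get_clock())
cv2.imwrite("pics/p1.png",cv2.resize(ctrl.get_image("side")[130:330,200:400,::-1],None,fx=3,fy=3,interpolation=cv2.INTER_CUBIC))
ctrl.move_straight([.545,.06,.12],vel=.15)
E
```

```text
True [ 0.54503782  0.05998301 -0.03880721] [-1.08463973 -0.12372473  7.74637962] 14.125
```

View pics/p1.png

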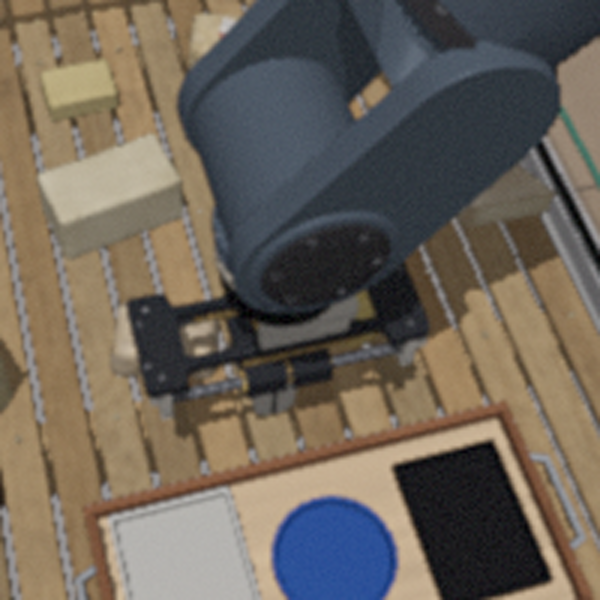

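The fingertips touch the deck at crop (278,410), about px (293,267), with reported z at -0.039, so reported heights are 39 mm too low. Next I'll check the horizontal offset and whether the pear was touched.

```bash
python3 - <<'E'
from h import *
for uv in((293,265),(288,267),(298,265)):print(ray("side",uv,0))
print(ctrl.get_opening(),ctrl.get_tcp_pos())
im=ctrl.get_image("side")[:,:,::-1]
cv2.imwrite("pics/p2.png",cv2.resize(im[150:350,200:400],None,fx=3,fy=3,interpolation=cv2.INTER_CUBIC))
E
```

```text
[0.53873606 0.06364228 0.        ]
[0.55076424 0.06566254 0.        ]
[0.52798381 0.06634083 0.        ]
0.00017651030478809532 [0.54447488 0.06000074 0.11915894]
```

View pics/p2.png

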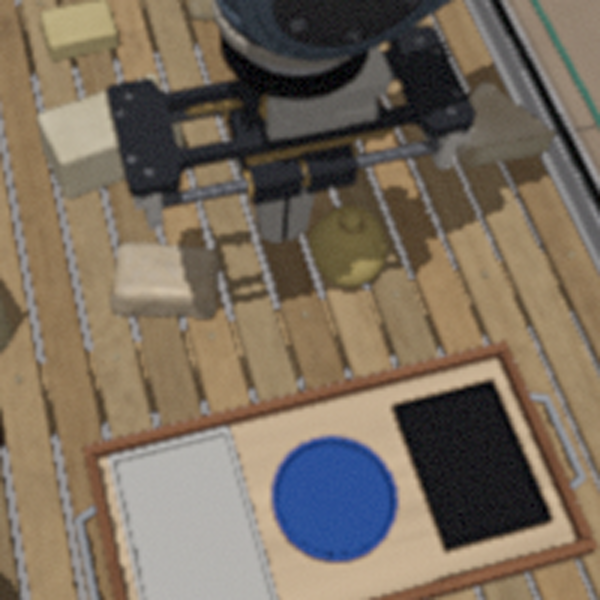

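The pear at crop (348,250) and the brick are undisturbed, and the fingertip seam matches the expected horizontal position to within a few mm. I'll apply the 38.5 mm height correction and retry the cream block.

```bash
sed -i 's/^Z=.18/Z=.13\nZO=.0385  # true tip z = reported + ZO (deck probe)/; s/^def pick.*/&\n    tip=tip-ZO/; s/^def place.*/&\n    tip=tip-ZO/' h.py
python3 - <<'E'
from h import *
pick(.6234,-.1365,11.3-90,.019)
place(*D["white"],TA,.019+.011)
cv2.imwrite("pics/c2.png",ctrl.get_image("side")[:,:,::-1])
E
```

```text
pick hit False tip [ 0.62346888 -0.13657468 -0.01942591] open 0.05799138953593931 29.977697432041168 20.25
lifted 0.05755402295996586 29.980386793613434 [ 0.19283299 -0.29240527 -3.45646818]
place hit True [ 0.63244237  0.18996575 -0.00849057] want -0.0085 [ 0.15172141 -0.01309711  4.32636807] 25.0833
```

View pics/c2.png

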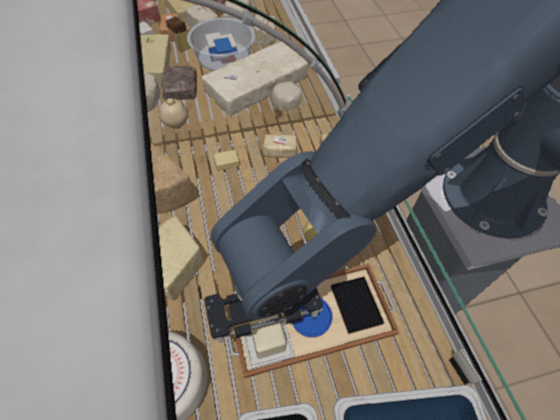

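The cream block touches the dish floor exactly at the expected height and lies within the white rim (about px (270,340)). I'll release it and move on to the brick.

```bash
python3 - <<'E'
from h import *
release()
pick(.6092,.0009,72.1,.0115)
place(*D["black"],TA,.0115+.011)
release()
pick(.468,.0115,88,.011)
cv2.imwrite("pics/t2.png",ctrl.get_image("side")[:,:,::-1])
E
```

```text
pick hit False tip [ 0.60911176  0.00074781 -0.02701007] open 0.045741794870137305 29.969664216041565 31.5417
lifted 0.045437781614627526 29.969401359558105 [ 0.84899736 -0.11115583 -3.43208257]
place hit True [ 0.43667903  0.18446015 -0.01618302] want -0.016 [ 0.28581233 -0.31782794  4.61598898] 36.6917
pick hit False tip [ 0.46803614  0.01157418 -0.02741724] open 0.05551837656498642 30.000413632951677 43.4833
lifted 0.05573787352937205 29.999545589089394 [-0.18789141  0.02928354 -2.90560975]
```

View pics/t2.png

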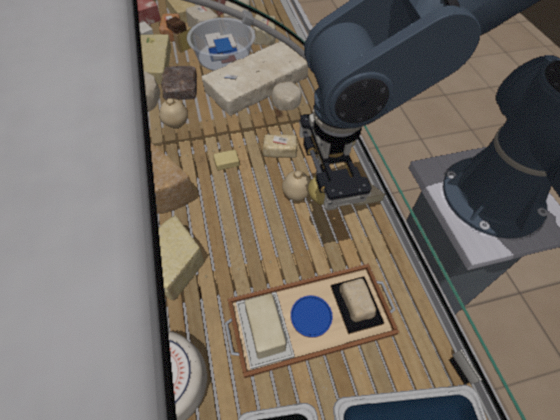

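The cream block is in the white dish (265,325), the brick in the black dish (358,299), and the pear is held at (318,190). Now I'll place the pear.

```bash
python3 - <<'E'
from h import *
place(*D["blue"],90+TA,.011+.011)
release()
ctrl.reach([.5,-.2,.13],q(-88));
cv2.imwrite("pics/t3.png",cv2.resize(ctrl.get_image("top")[140:320,115:285,::-1],None,fx=3.3,fy=3.3,interpolation=cv2.INTER_CUBIC))
print(ctrl.get_clock())
E
```

```text
place hit True [ 0.53437174  0.18698637 -0.01640962] want -0.0165 [-1.26359889 -0.67974172  4.94963514] 48.0333
52.5167
```

View pics/t3.png

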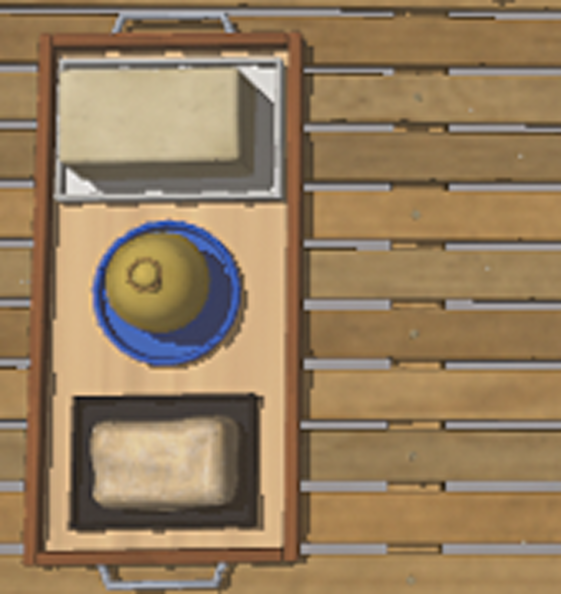

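Crop positions: cream top face corners (62,68), (240,68), (243,160), (60,162); pear knob (146,273); brick top centre (163,458). Parallax pushes these up and to the left, so I'll convert them at their heights, then fetch the butter and place it on the measured cream centre.

```bash
python3 - <<'E'
from h import *
f=lambda u,v,z:ray("top",(115+u/3.3-.35,140+v/3.3-.35),z)
cs=[f(u,v,.063)[:2] for u,v in((62,68),(240,68),(243,160),(60,162))];c=np.mean(cs,0)
l=np.mean([cs[0]-cs[1],cs[3]-cs[2]],0);print("cream",c,np.degrees(np.arctan2(l[1],l[0])),np.linalg.norm(l))
print("knob",f(146,273,.084),"belly",f(158,285,.041),"brick",f(163,458,.045))
pick(.628,-.267,1.8-90,.0035)
E
```

```text
cream [0.63075173 0.18978794] 90.80708903658635 0.10115533211040036
knob [0.53821688 0.18444196 0.084     ] belly [0.53632965 0.18748097 0.041     ] brick [0.43872137 0.18019012 0.045     ]
pick hit False tip [ 0.62798559 -0.26705303 -0.03498458] open 0.04478307709577606 29.99998927116394 55.9833
lifted 0.04491382789317614 29.999968707561493 [ 0.27432549  0.30128722 -0.87233497]
```

```bash
python3 - <<'E'
from h import *
place(.6315,.1898,1.2,.063+.0035)
release()
ctrl.reach([.45,-.25,.15],q(-60))
a=ctrl.get_image("top")[140:320,115:285,::-1];b=ctrl.get_image("side")[220:400,200:420,::-1]
cv2.imwrite("pics/t4.png",np.hstack([cv2.resize(i,None,fx=2,fy=2,interpolation=cv2.INTER_CUBIC) for i in(a,b)]))
print(ctrl.get_clock())
E
```

```text
place hit True [0.63132412 0.18978424 0.02795174] want 0.028000000000000004 [-0.9868925 -0.0852232  5.1715559] 61.075
65.025
```

View pics/t4.png

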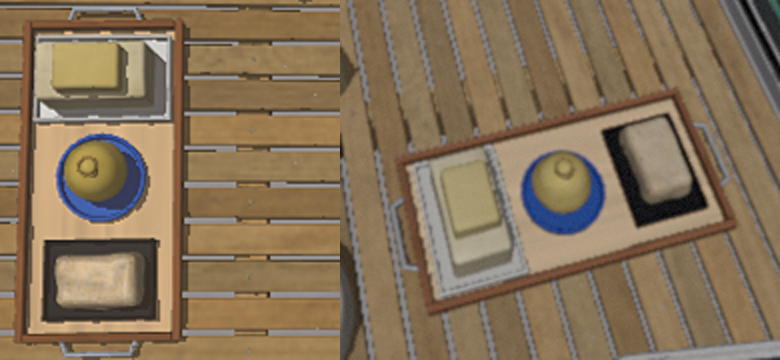

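The butter's top is centred at about (87,68) in the left half, where the parallax for a piece centred on the cream block puts it. The pear stands in the blue dish and the brick lies centred in the black one.

```bash
python3 -c "
from rig import ctrl
print(ctrl.hand_in())"
```

```text
the job is handed in; nothing more can be done
None
```

The order is packed and handed in, with all four items in place and centred to within a few mm; the labelled brick and tan pear were left alone, and the clock read about 65 s. My first grasp closed on air above the cream block because reported tool heights were 39 mm too low, which I corrected after probing the deck.

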